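Sift the brass nuts out of the pipe caps

ROBOT

A 6-joint arm with a two-finger parallel gripper is mounted at the origin on the work surface. World frame = base frame: x ahead of the robot, y to its left, z up, the work surface at z = 0. Lengths are in mm, angles in rad, forces in N, time in s.
With the tool pointing down it reaches from about 275 to 750 mm from the base axis. Payload 10.2 kg.
Tool frame: the origin (TCP) lies midway between the tips of the shut fingers; the grasp point (between the pads) lies 19 mm behind it; z points along the fingers, y is the line along which they close (so a half turn about z gives the same grasp; the last joint's range is limited). The gripper opens to 88 mm and grips with 3 to 60 N. Pads are 18 mm wide; open, the fingers measure 123 mm over their backs; the gripper's body (75 mm by 187 mm) begins 45 mm behind the grasp point.
Start: joints at [-1.4, 0.313, 1.498, -0, 1.331, -0.223], TCP at [201.431, -484.826, 210.12] pointing down, gripper open.
Joint ranges: [-2.94, 2.94], [-0.97, 2.17], [0.19, 2.56], [-1.23, 4.37], [0.02, 3.11], [-2.88, 2.88]. Speed limits (rad/s): [2.39, 2.39, 3.01, 3.14, 3.14, 3.14].

INTERFACE

Orientations are given as a rotation vector (axis times angle).
In Python, from bench import env, eyes, finder gives the robot as it stands. The module is installed in compiled form; this text tells all that it offers.
- The arm moves only by the tool play_rows, never from a script. Its argument "targets" is one flat list of numbers, 4 for each row, row after row: the shift along the world's x, y, z in mm, then the turn about the world's z in degrees. A call has 1 to 8 rows; each row is the pose to reach, as a shift and turn from the pose commanded when the call began; what a row does not reach only later rows make up. A row lasts 1/12 s, in which the tool goes at most 41.7 mm and 7.16 degrees, less where a joint would pass 70% of its speed; a pose out of reach is approached as far as the arm can. A call with a gripper value outside its range is refused whole. "claw" is the opening, from 0 (shut) to 1 (fully open), set as the call begins (left out, the last holds). The fingers move at their own pace and stop on an object; "grip_force" is the grip in N (left out, the last holds). Time passes only in rows, so rows that repeat a pose let the fingers close. It gives the time, the measured TCP pose, the force, the opening and the grip force at its end, in the units of the state.
- env.state(): the state, without advancing time (a new reading comes with each control period).
- eyes.snapshot(name): name is "scene" or "side" or "wrist"; returns the picture (480x640x3 uint8, red, green, blue); there is no depth.
- eyes.camera_info(name): a dict with "mtx" (3x3 intrinsics, pixels), "cam_to_world" (4x4, takes a point from camera to world coordinates); the wrist camera has in their place "hand_eye" (4x4, takes a point from camera to tool coordinates, whose origin is the TCP and whose axes are the flange's). Camera axes: x right, y up, looking along -z (the intrinsics and any distortion apply to the point x, -y, -z); pixel columns grow to the right and rows downward; lengths in mm; the calibration is good to about 2 mm. A picture is of the moment at which its call begins: read the wrist's pose just before it. camera_info takes no time and is no camera call.
- env.hand_in(): hands the job in; it is judged then, once.
Trained networks look in the newest picture that a camera, given by its name, has taken for a name from the list of things; names that differ only in an ending like _2 or _b are one class to them, and where a whole thing is asked for, a point or a joint stands for the part that bears it (a point fixed in the world has none). Each returns a list of dicts, best first, with "confidence" (0 to 1); they miss things now and then, are a little off and sometimes report something else, mostly with a low value. They report only what shows in the picture. A call takes as long as a camera call.
- finder.spot_in(camera, query): "bbox" ([left, top, right, bottom] in pixels, round what is visible of it).
- finder.spot_point(camera, query): "centre" ([row, column] in pixels: a listed point, or the origin of a listed thing).
The state is a dict: "clock": time; "qpos": joint angles; "qvel": joint speeds; "joint_efforts": joint torques, N m; "ee_pos": TCP position; "tool_rot": TCP orientation; "wrist_force": force on the tool from outside, world axes, zero at the start; "wrist_torque": the same for the moment, N m; "opening": finger opening in mm; "finger_force": force on a finger pad.
Only numpy, scipy, OpenCV 4.12 (cv2) and the standard library are available. Lean on these libraries where they do the work, as an engineer would, in place of code of your own. Each camera call takes 0.05 s, during which the arm holds its last target. There are 200 camera calls.

TASK

Brass nuts have got mixed in with the white pipe caps in the wooden hand sieve. Lift the sieve level by its red bar, hold it over the blue catch tray and shake it side to side until all four nuts have dropped through into the tray and only the two caps are left in it. Then put the sieve down upright on the round cork mat, with its whole base on the mat and the caps still inside, lowering it right down before you let go; do not handle the nuts or caps, and leave the other things on the bench where they are.

Things in the scene. Friction and masses are not known exactly. Their poses are not given: they have to be found in the camera images.
- sieve: hand sieve: open-topped plywood box, 154 mm (x) by 188 mm (y), walls 6 mm thick and 48 mm high, about 0.4 kg plus 0.3 kg of contents. Origin: centre of its underside, z up. A rigid red bar spans it along y above its middle, 14 mm wide (x), 22 mm high, 188 mm long, from 89 to 111 mm above the underside
- sieve_floor (a point): centre of the sieve floor's upper face, 8 mm above its underside; axes as the sieve. Three steel lands 26 mm wide run along y (at x = -58, 0, +58 mm), with two open slots 32 mm wide between. Side to side means along x: nuts stay on the lands when carried smoothly and level, and slide into the slots under quick strokes along x of about 60 mm, above 3 m/s2
- sieve_bar (a point): centre of the red bar of the sieve, 100 mm above its underside: the place to grip (close the fingers along the sieve's x); axes as the sieve
- nut0: brass hex nut, 24 mm across, 14 mm high, 40 g, starts lying on a land in the sieve. Origin: centre of its underside as it lay at the start
- nut1: brass hex nut, 24 mm across, 14 mm high, 40 g, starts lying on a land in the sieve. Origin: centre of its underside as it lay at the start
- nut2: brass hex nut, 24 mm across, 14 mm high, 40 g, starts lying on a land in the sieve. Origin: centre of its underside as it lay at the start
- nut3: brass hex nut, 24 mm across, 14 mm high, 40 g, starts lying on a land in the sieve. Origin: centre of its underside as it lay at the start
- cap0: white plastic pipe cap, solid round, 48 mm across, 40 mm high, about 70 g; too big for the slots. Origin: centre of its underside as it stood at the start
- cap1: white plastic pipe cap, solid round, 48 mm across, 40 mm high, about 70 g; too big for the slots. Origin: centre of its underside as it stood at the start
- tray: blue catch tray, open-topped, 250 x 250 mm outside, 60 mm high, walls 4 mm; does not move. Origin: centre of its underside, z up
- mat: round cork mat, 290 mm across, 6 mm thick, does not move. Origin: centre of its underside
- hammer: claw hammer, about 260 mm long; stands or lies loose on the bench, to be left alone. Origin: on its underside
- screwdriver: screwdriver with orange handle; stands or lies loose on the bench, to be left alone. Origin: on its underside
- tape: yellow tape measure, 75 x 35 x 70 mm; stands or lies loose on the bench, to be left alone. Origin: on its underside
- jar: amber glass jar, 72 mm across, 100 mm tall; stands or lies loose on the bench, to be left alone. Origin: on its underside
- spraycan: red spray can, 66 mm across, 170 mm tall; stands or lies loose on the bench, to be left alone. Origin: on its underside
- offcut: wood offcut, 90 x 140 x 38 mm; stands or lies loose on the bench, to be left alone. Origin: on its underside
- wrench: steel wrench; stands or lies loose on the bench, to be left alone. Origin: on its underside

How it is judged (in metres and radians):
On the way, in this order (a step that is already met when the one before it is completed fails the run):
1. the sieve is held over the tray with the caps in it (x of sieve in the frame of tray between -0.07 and 0.07 m and y of sieve in the frame of tray between -0.07 and 0.07 m and z of sieve in the frame of tray above 0.03 m and x of cap0 in the frame of sieve between -0.073 and 0.073 m and y of cap0 in the frame of sieve between -0.09 and 0.09 m and z of cap0 in the frame of sieve between -0.002 and 0.06 m and x of cap1 in the frame of sieve between -0.073 and 0.073 m and y of cap1 in the frame of sieve between -0.09 and 0.09 m and z of cap1 in the frame of sieve between -0.002 and 0.06 m and contact force between the fingers and sieve above 0.5 N), for 0.2 s.
2. all four nuts are in the tray and the caps still in the sieve (x of nut0 in the frame of tray between -0.125 and 0.125 m and y of nut0 in the frame of tray between -0.125 and 0.125 m and height (world z) of each of nut0, nut1, nut2, nut3 below 0.05 m and x of nut1 in the frame of tray between -0.125 and 0.125 m and y of nut1 in the frame of tray between -0.125 and 0.125 m and x of nut2 in the frame of tray between -0.125 and 0.125 m and y of nut2 in the frame of tray between -0.125 and 0.125 m and x of nut3 in the frame of tray between -0.125 and 0.125 m and y of nut3 in the frame of tray between -0.125 and 0.125 m and x of cap0 in the frame of sieve between -0.073 and 0.073 m and y of cap0 in the frame of sieve between -0.09 and 0.09 m and z of cap0 in the frame of sieve between -0.002 and 0.06 m and x of cap1 in the frame of sieve between -0.073 and 0.073 m and y of cap1 in the frame of sieve between -0.09 and 0.09 m and z of cap1 in the frame of sieve between -0.002 and 0.06 m), for 0.2 s.
3. the sieve stands on the mat while still held (contact force between the fingers and sieve above 0.5 N and contact force between sieve and mat above 0.3 N and linear speed of sieve below 0.1 m/s), for 0.05 s.
At the end, for the whole second after the job is handed in: All four nuts lie in the tray (within its 250 mm square, below 50 mm); both caps are inside the sieve; the sieve stands upright (within 0.05 rad) and still on the mat, its centre within 30 mm of the mat's (all of step 2 and horizontal distance between sieve and mat below 0.03 m and height (world z) of sieve between 0.002 and 0.012 m and angle between sieve's own z axis and vertical below 0.05 rad and linear speed of sieve below 0.02 m/s and angular speed of sieve below 0.1 rad/s); the robot touches nothing.
It fails at once if the sieve is tipped by more than 0.2 rad (angle between sieve's own z axis and vertical above 0.2 rad).
It fails at once if the fingers touch a nut or a cap (contact force between the fingers and nut0 above 0.3 N or contact force between the fingers and nut1 above 0.3 N or contact force between the fingers and nut2 above 0.3 N or contact force between the fingers and nut3 above 0.3 N or contact force between the fingers and cap0 above 0.3 N or contact force between the fingers and cap1 above 0.3 N).
It fails at once if one of the other things on the bench is moved by more than 40 mm (distance of any of hammer, screwdriver, tape, jar, spraycan, offcut, wrench from where it was at the start of the episode above 0.04 m).
It also fails if it takes over 69 s, if anything falls off the work surface, if the arm or the gripper's body presses on something with over 40 N, if the wrist force passes 120 N, or if a joint passes its speed limit or range.

## Working session

There is one attempt and no reset: what is moved stays moved. The work goes in short steps, Python scripts to look and compute and a tool call to move; the robot and the scene stay as the last step left them, time stands still between calls to the robot, and variables do not carry over. Pictures are saved under pics/ and viewed, at most 10 in all, crops included, and the job is handed in when it is done.

Besides the shell and the picture viewer there is one more tool, called after "Request:" as name(argument=value, ...), one argument or row to a line, values as JSON. play_rows: Moves the arm, as the interface text tells. Its arguments: {"type":"object","properties":{"targets":{"type":"array","items":{"type":"number"}},"claw":{"type":"number"},"grip_force":{"type":"number"}},"required":["targets"]}

```bash
mkdir -p pics; cat > h.py <<'E'
import numpy as np, cv2
from bench import env, eyes, finder
def ray(cam,row,col):
    i=eyes.camera_info(cam); K=np.array(i["mtx"]); T=np.array(i["cam_to_world"])
    d=np.linalg.inv(K)@[col,row,1]; d=T[:3,:3]@[d[0],-d[1],-d[2]]
    return T[:3,3],d
def at(cam,row,col,z):
    o,d=ray(cam,row,col); return (o+d*(z-o[2])/d[2]).round(1)
def proj(cam,p):
    i=eyes.camera_info(cam); K=np.array(i["mtx"]); T=np.array(i["cam_to_world"])
    q=np.linalg.inv(T)@[*p,1]; q=K@[q[0],-q[1],-q[2]]; return (q[:2]/q[2]).round(1)
def save(cam,n): 
    im=eyes.snapshot(cam); cv2.imwrite(f"pics/{n}.png",cv2.cvtColor(im,cv2.COLOR_RGB2BGR)); return im
E
python3 - <<'E'
from h import *
print({k:np.round(v,2) for k,v in env.state().items()}); print(eyes.camera_info("scene").keys())
Z=dict(sieve=0,sieve_bar=100,sieve_floor=8,tray=0,mat=0,spraycan=0,jar=0,hammer=0,tape=0,offcut=0,wrench=0,screwdriver=0)
for c in("scene","side"):
    save(c,c+"0"); print(c,np.round(eyes.camera_info(c)["cam_to_world"],2).tolist())
    for q,z in Z.items():
        for r in finder.spot_point(c,q)[:1]: print(c,q,np.round(r["centre"]),round(r["confidence"],2),at(c,*r["centre"],z))
E
```

```text
{'clock': np.float64(0.0), 'qpos': array([-1.4 ,  0.31,  1.5 , -0.  ,  1.33, -0.22]), 'qvel': array([ 0.,  0.,  0., -0., -0.,  0.]), 'joint_efforts': array([ 0.000e+00, -4.022e+01, -2.523e+01,  7.000e-02,  4.000e-02,
       -0.000e+00]), 'ee_pos': array([ 201.36, -484.53,  209.55]), 'tool_rot': array([-3.08, -0.61, -0.  ]), 'wrist_force': array([-0.3 , -0.03,  0.02]), 'wrist_torque': array([-0.02,  0.02,  0.03]), 'finger_force': np.float64(0.0), 'opening': np.float64(88.24)}
dict_keys(['mtx', 'cam_to_world'])
scene [[-0.37, -0.8, 0.47, 1087.12], [0.93, -0.32, 0.19, 198.93], [-0.01, 0.51, 0.86, 1035.05], [0.0, 0.0, 0.0, 1.0]]
scene sieve [264. 346.] 0.77 [581.3  30.9   0. ]
scene sieve_bar [238. 349.] 0.94 [566.3  31.7 100. ]
scene sieve_floor [255. 172.] 0.49 [ 711.6 -354.3    8. ]
scene tray [175. 218.] 0.62 [ 459.7 -369.     0. ]
scene mat [281. 513.] 0.77 [481.8 401.6   0. ]
scene spraycan [326. 265.] 0.78 [788.7 -79.2   0. ]
scene jar [201. 414.] 0.68 [351.7 126.7   0. ]
scene hammer [375. 467.] 0.81 [730.  355.9   0. ]
scene tape [285. 226.] 0.56 [ 730.8 -203.5    0. ]
scene off
[... 166 characters left out ...]
, -0.12, 432.66], [-0.13, 0.57, -0.81, -1167.68], [0.02, 0.82, 0.57, 900.81], [0.0, 0.0, 0.0, 1.0]]
side sieve [258. 301.] 0.67 [570.6  32.5   0. ]
side sieve_bar [227. 307.] 0.61 [584.8  30.2 100. ]
side sieve_floor [256. 299.] 0.81 [565.3  32.    8. ]
side tray [372. 270.] 0.72 [ 464.4 -357.8    0. ]
side mat [235. 377.] 0.39 [795.8 119.9   0. ]
side spraycan [280. 394.] 0.79 [796.7 -82.1   0. ]
side jar [243. 217.] 0.96 [346.8 123.7   0. ]
side hammer [196. 342.] 0.96 [734.3 342.2   0. ]
side tape [315. 379.] 0.86 [ 729.9 -209.1    0. ]
side offcut [363. 388.] 0.84 [ 714.5 -357.8    0. ]
side wrench [234. 377.] 0.71 [796.8 123.3   0. ]
side screwdriver [284. 231.] 0.87 [383.7 -57.7   0. ]
```

View pics/scene0.png

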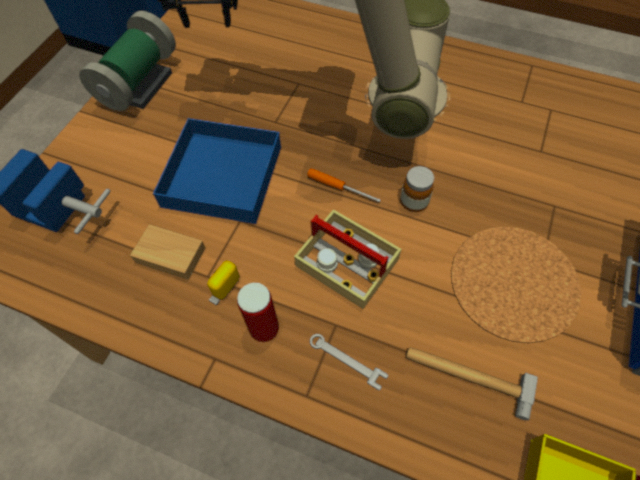

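View pics/side0.png

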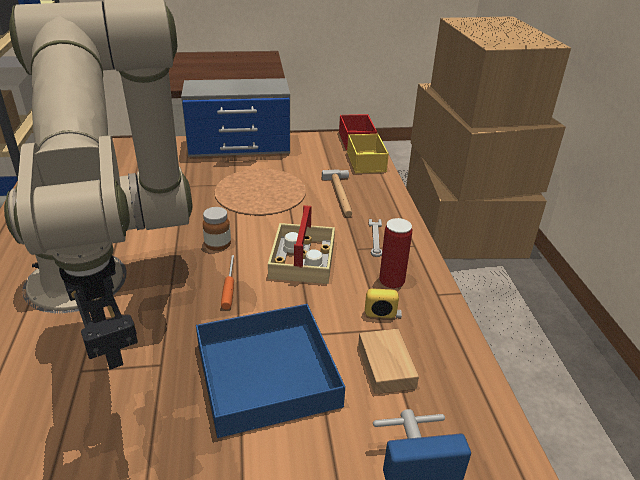

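The scene picture shows the sieve with its red bar from about (316,222) to (385,268), the tray at (218,170) and the mat at (513,281). The side picture agrees, with the bar from (306,210) to (298,262). Next I'll measure the bar's yaw, the tray corners and the mat.

```bash
python3 - <<'E'
from h import *
for c,(x0,y0,x1,y1) in dict(scene=(290,200,410,310),side=(285,195,325,275)).items():
    im=cv2.imread(f"pics/{c}0.png").astype(int); b,g,r=[im[...,k] for k in range(3)]
    m=(r>90)&(g<50)&(b<60); s=np.zeros_like(m); s[y0:y1,x0:x1]=1; m&=s
    ys,xs=np.nonzero(m); P=np.c_[xs,ys].astype(float); ce=P.mean(0); u=np.linalg.svd(P-ce,full_matrices=False)[2][0]
    t=(P-ce)@u; e=[ce+u*t.min(),ce+u*t.max()]
    W=[at(c,q[1],q[0],100) for q in e]; d=W[1]-W[0]
    print(c,len(P),np.round(e),W,(W[0]+W[1])/2,np.linalg.norm(d),np.degrees(np.arctan2(d[1],d[0])))
print("tray",[at("scene",r,q,60)[:2] for q,r in[(193,121),(281,131),(258,220),(156,200)]])
print("tray side",[at("side",r,q,60)[:2] for q,r in[(197,323),(307,307),(343,384),(214,436)]])
im=cv2.imread("pics/scene0.png"); h=cv2.cvtColor(im,cv2.COLOR_BGR2HSV)
print("mat edges",at("scene",282,451,6),at("scene",282,580,6),at("scene",227,510,6),at("scene",340,522,6))
print("mat side",at("side",191,215,6),at("side",191,306,6),at("side",170,260,6),at("side",213,260,6))
print(np.round(eyes.camera_info("wrist")["hand_eye"],2).tolist())
for cam in("scene","side"):
    for q in("nut0","cap0"):
        print(cam,q,[(at(cam,*r["centre"],8)[:2],round(r["confidence"],2)) for r in finder.spot_point(cam,q)[:5]])
E
```

```text
scene 492 [[313. 218.]
 [386. 262.]] [array([548.7, -61.6, 100. ]), array([593.3, 123.7, 100. ])] [571.    31.05 100.  ] 190.59184137837588 76.46684983620635
side 95 [[306. 206.]
 [298. 246.]] [array([593.7, 130.5, 100. ]), array([552. , -50.6, 100. ])] [572.85  39.95 100.  ] 185.83890873549598 -102.96688632081576
tray [array([ 362.2, -483.1]), array([ 309.4, -252.7]), array([ 577.6, -188.9]), array([ 615.7, -439.4])]
tray side [array([ 314.8, -257.8]), array([ 554.9, -230.6]), array([ 598. , -456.1]), array([ 355.9, -546.3])]
mat edges [539.  270.5   6. ] [431.9 542.    6. ] [344.3 365.6   6. ] [616.  445.7   6. ]
mat side [337.8 399.9   6. ] [623.  375.4   6. ] [485.  528.6   6. ] [472.1 257.6   6. ]
[[-0.0, 0.96, 0.28, 73.17], [1.0, 0.0, 0.0, -0.46], [0.0, 0.28, -0.96, -173.91], [0.0, 0.0, 0.0, 1.0]]
scene nut0 [(array([574.7,  32. ]), 0.69), (array([643.8,  54.7]), 0.52), (array([514.7,   7. ]), 0.48), (array([594.8, 112.5]), 0.4)]
scene cap0 [(array([604.8,  -1.1]), 0.79), (array([559.2,  75.5]), 0.72)]
side nut0 [(array([581. ,  91.8]), 0.58), (array([505.2,  -6.9]), 0.47), (array([575.2,  23.9]), 0.45), (array([648.6,  46.9]), 0.39), (array([350.8, 109.1]), 0.25)]
side cap0 [(array([600.4, -27.1]), 0.73), (array([543.6,  65.6]), 0.53)]
```

Request:
play_rows(
  targets=[23,32,10,4,46,64,20,8,69,97,20,12,92,129,20,16,115,161,20,20,138,193,20,24,161,225,20,28,184,257,20,32],
  claw=1,
  grip_force=40,
)

```text
clock: 2.17
ee_pos: [386.2, -226.1, 230.4]
tool_rot: [2.789, 1.444, 0.0]
wrist_force: [0.7, 0.1, -1.0]
opening: 88.1
finger_force: 0.0
```

Request:
play_rows(
  targets=[23,32,0,4,46,65,0,8,70,98,0,12,94,131,0,16,118,164,0,20,142,197,0,22,166,230,0,22,186,260,0,22],
)

```text
clock: 2.83
ee_pos: [572.5, 34.5, 230.0]
tool_rot: [2.465, 1.947, 0.0]
wrist_force: [0.3, -0.6, -0.6]
opening: 87.8
finger_force: 0.0
```

```bash
cat >> h.py <<'E'
from scipy.spatial.transform import Rotation as R
def tool(): 
    s=env.state(); T=np.eye(4); T[:3,:3]=R.from_rotvec(s["tool_rot"]).as_matrix(); T[:3,3]=s["ee_pos"]; return T
def watw(T,row,col,z):
    i=eyes.camera_info("wrist"); K=np.array(i["mtx"]); M=T@np.array(i["hand_eye"])
    d=np.linalg.inv(K)@[col,row,1]; d=M[:3,:3]@[d[0],-d[1],-d[2]]; o=M[:3,3]
    return (o+d*(z-o[2])/d[2]).round(1)
E
python3 - <<'E'
from h import *
T=tool(); print(T.round(3)); im=save("wrist","w1")[...,::-1].astype(int)
b,g,r=[im[...,k] for k in range(3)]
m=(r>90)&(g<50)&(b<60)
ys,xs=np.nonzero(m); print(len(xs),xs.min(),xs.max(),ys.min(),ys.max())
P=np.array([watw(T,y,x,111)[:2] for y,x in zip(ys[::20],xs[::20])]); ce=P.mean(0); u=np.linalg.svd(P-ce)[2][0]
t=(P-ce)@u; print(ce,np.degrees(np.arctan2(*u[::-1])),t.min(),t.max(), env.state()["clock"])
for q,z in(("sieve_bar",100),("sieve",0)): print(q,[(watw(T,*k["centre"],z),round(k["confidence"],2)) for k in finder.spot_point("wrist",q)])
E
```

```text
[[ 2.31000e-01  9.73000e-01  0.00000e+00  5.72490e+02]
 [ 9.73000e-01 -2.31000e-01  0.00000e+00  3.45020e+01]
 [ 0.00000e+00  0.00000e+00 -1.00000e+00  2.30035e+02]
 [ 0.00000e+00  0.00000e+00  0.00000e+00  1.00000e+00]]
1776 308 639 113 320
[695.09325843 -46.73483146] -12.50506606858564 -142.74895489600055 145.46990006290724 2.8833
sieve_bar [(array([573.8,  33. , 100. ]), 0.58)]
sieve [(array([575. ,  31.4,   0. ]), 0.71)]
```

View pics/w1.png

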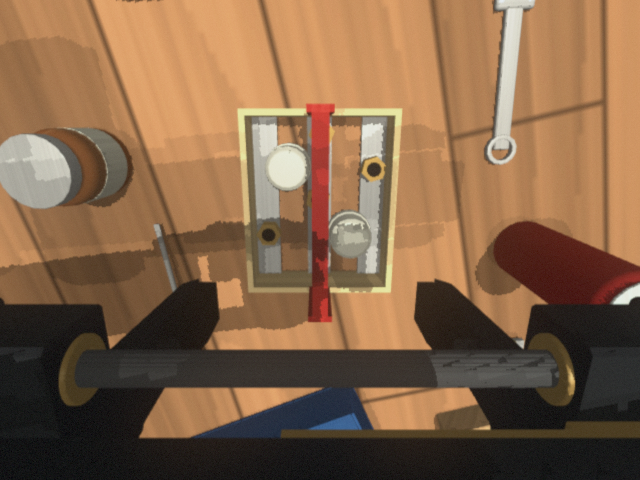

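The wrist picture shows the bar upright at column 320 (rows 104–322), between the fingers and square to the closing line. The nuts and caps are well below the finger tips. I'll go straight down and grip.

Request:
play_rows(
  targets=[0,0,-20,0,1,-1,-50,0,1,-1,-80,0,1,-1,-110,0,1,-1,-130,0,1,-1,-142,0,1,-1,-148,0,1,-1,-148,0],
)

```text
clock: 3.65
ee_pos: [571.7, 30.3, 81.4]
tool_rot: [-2.466, -1.944, 0.002]
wrist_force: [0.5, -0.1, 0.9]
opening: 88.1
finger_force: 0.0
```

Request:
play_rows(
  targets=[0,0,0,0,0,0,0,0,0,0,0,0,0,0,0,0,0,0,0,0,0,0,0,0,0,0,0,0,0,0,0,0],
  claw=0,
  grip_force=45,
)

```text
clock: 4.32
ee_pos: [572.4, 31.2, 82.2]
tool_rot: [2.466, 1.946, 0.0]
wrist_force: [1.0, 0.0, 0.2]
opening: 37.0
finger_force: 0.0
```

Request:
play_rows(
  targets=[0,0,0,0,0,0,0,0,0,0,0,0,0,0,0,0,0,0,0,0,0,0,0,0,0,0,0,0,0,0,0,0],
)

```text
clock: 4.98
ee_pos: [572.8, 31.2, 82.8]
tool_rot: [2.465, 1.946, 0.001]
wrist_force: [0.3, -0.2, 5.1]
opening: 0.5
finger_force: 2.7
```

Request:
play_rows(
  targets=[0,0,1,0,0,0,3,0,0,0,6,0,0,0,10,0,0,0,15,0,0,0,19,0,0,0,22,0,0,0,24,0],
  grip_force=60,
)

```text
clock: 5.65
ee_pos: [572.6, 31.2, 106.7]
tool_rot: [2.466, 1.946, 0.001]
wrist_force: [-0.8, -0.7, -0.2]
opening: 0.5
finger_force: 0.0
```

```bash
python3 - <<'E'
from h import *
s=env.state(); print(np.round(s["wrist_force"],1),np.round(s["wrist_torque"],2),s["opening"],s["finger_force"])
save("side","s1")
E
```

```text
[-0.8 -0.7 -0.2] [-0.05 -0.05  0.01] 0.5321158747673314 0.0
```

View pics/s1.png

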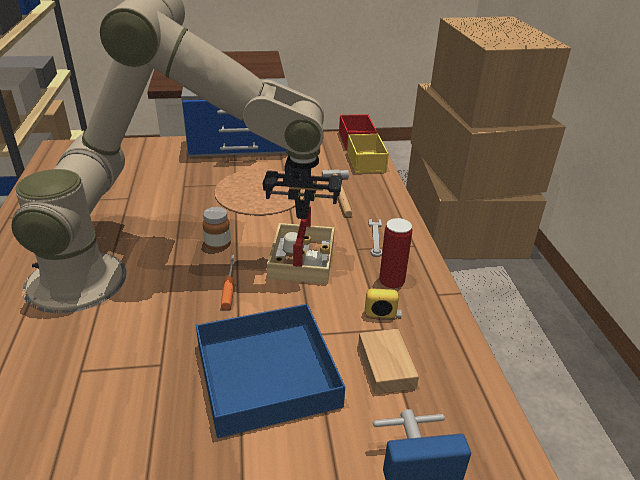

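The opening is 0.5 mm, so the fingers missed the bar. I'll zoom in on both views.

```bash
python3 - <<'E'
from h import *
T=tool();
a=save("scene","sc1"); b=eyes.snapshot("side"); 
for c in("scene","side"): print(c,proj(c,T[:3,3]),proj(c,T[:3,3]+[0,0,19]),proj(c,[573,32,111]),proj(c,[573,32,89]))
i=cv2.resize(a[150:300,270:420],(400,400),interpolation=2); j=cv2.resize(b[150:300,230:380],(400,400),interpolation=2)
cv2.imwrite("pics/crop1.png",np.hstack([i,j])[...,::-1])
E
```

```text
scene [348.2 238.2] [348.4 233.7] [348.6 237.5] [348.3 242.5]
side [302.4 224.7] [302.5 218.4] [302.5 223.1] [302.4 230.3]
```

View pics/crop1.png

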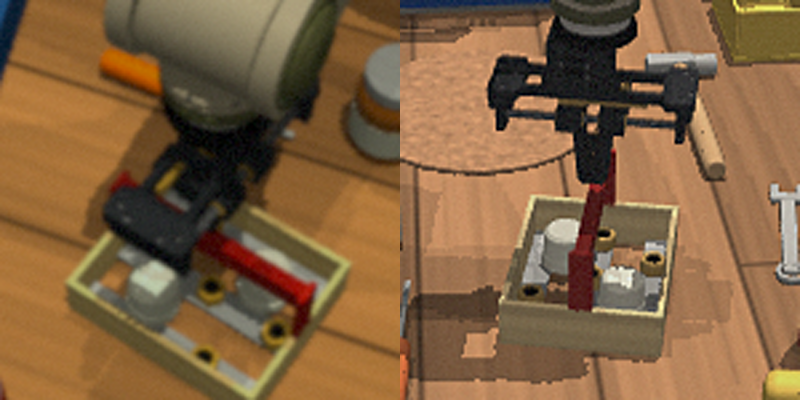

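```bash
python3 - <<'E'
from h import *
i=eyes.camera_info("wrist"); K=np.array(i["mtx"]); H=np.linalg.inv(np.array(i["hand_eye"]))
print(K.tolist())
def pj(p): q=H@[*p,1]; q=K@[q[0],-q[1],-q[2]]; return (q[:2]/q[2]).round(0)
for z in(-40,-19,0,20): print(z,pj([0,-44,z]),pj([0,0,z]),pj([0,44,z]),pj([9,0,z]),pj([-9,0,z]))
T=tool(); print(T[:3,3]); im=save("wrist","w2")
for q in((-94,111),(0,111),(94,111)):
    c=np.array([573.5,32.5,0])+q[0]*np.array([.23,.973,0]); c[2]=q[1]; print(pj((np.linalg.inv(T)@[*c,1])[:3]))
for cam in("scene","side"):
  eyes.snapshot(cam)
  for q,z in(("sieve_bar",100),("sieve",0)): print(cam,q,[(at(cam,*k["centre"],z),round(k["confidence"],2)) for k in finder.spot_point(cam,q)[:2]])
E
```

```text
[[360.2990379183383, 0.0, 316.29828823180327], [0.0, 360.2990379183383, 235.8661724243836], [0.0, 0.0, 1.0]]
-40 [211. 314.] [317. 314.] [424. 314.] [317. 295.] [317. 334.]
-19 [224. 292.] [317. 292.] [411. 292.] [317. 275.] [317. 310.]
0 [233. 277.] [317. 277.] [402. 276.] [317. 260.] [317. 292.]
20 [241. 263.] [317. 263.] [394. 263.] [317. 248.] [317. 277.]
[572.42992316  31.18952481 106.18481458]
[319. 427.]
[319. 277.]
[318.  76.]
scene sieve_bar [(array([568.2,  32.4, 100. ]), 0.73)]
scene sieve [(array([576.3,  35.2,   0. ]), 0.57)]
side sieve_bar [(array([577. ,  29.9, 100. ]), 0.93)]
side sieve [(array([579. ,  33.9,  -0. ]), 0.84)]
```

View pics/w2.png

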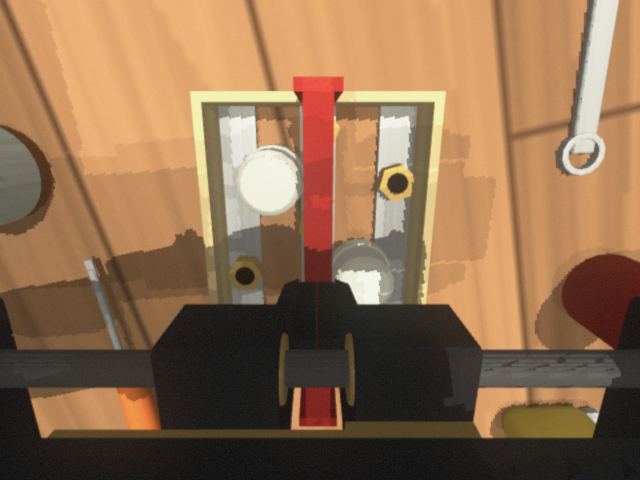

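The wrist picture shows the shut fingers above the bar, with tips near row 281. A tip at the nominal TCP would show at row 260, so the real tips sit about 20 mm further back than stated; the side view agrees. The sieve hasn't moved. I'll reopen, go about 20 mm deeper (cap tops are at 48 mm) and grip again.

Request:
play_rows(
  targets=[0,0,0,0,0,0,0,0,0,0,0,0,0,0,0,0,0,0,0,0,0,0,0,0,0,0,0,0,0,0,0,0],
  claw=0.7,
  grip_force=45,
)

```text
clock: 6.82
ee_pos: [572.5, 31.2, 106.1]
tool_rot: [2.466, 1.946, 0.0]
wrist_force: [-1.0, -0.1, 0.0]
opening: 51.8
finger_force: 0.0
```

Request:
play_rows(
  targets=[0,0,-5,0,0,0,-12,0,0,0,-20,0,0,0,-28,0,0,0,-35,0,0,0,-40,0,0,0,-43,0,0,0,-44,0],
)

```text
clock: 7.48
ee_pos: [572.3, 31.2, 61.5]
tool_rot: [-2.466, -1.946, 0.001]
wrist_force: [0.5, -0.1, -0.2]
opening: 62.0
finger_force: 0.0
```

Request:
play_rows(
  targets=[0,0,0,0,0,0,0,0,0,0,0,0,0,0,0,0,0,0,0,0,0,0,0,0,0,0,0,0,0,0,0,0],
  claw=0,
)

```text
clock: 8.15
ee_pos: [572.7, 31.1, 62.2]
tool_rot: [2.466, 1.946, 0.001]
wrist_force: [1.7, -0.3, 1.1]
opening: 14.0
finger_force: 45.0
```

Request:
play_rows(
  targets=[0,0,0,0,0,0,0,0,0,0,0,0,0,0,0,0],
  grip_force=60,
)

```text
clock: 8.48
ee_pos: [572.7, 31.1, 62.2]
tool_rot: [2.466, 1.946, 0.001]
wrist_force: [2.9, -1.0, 0.3]
opening: 13.6
finger_force: 60.0
```

It has gripped at 14 mm with 60 N. Now a smooth lift.

Request:
play_rows(
  targets=[0,0,1,0,0,0,3,0,0,0,6,0,0,0,10,0,0,0,15,0,0,0,21,0,0,0,28,0,0,0,36,0],
)

```text
clock: 9.15
ee_pos: [572.3, 31.2, 98.8]
tool_rot: [-2.466, -1.946, 0.0]
wrist_force: [0.6, 0.2, -7.2]
opening: 13.3
finger_force: 60.0
```

Request:
play_rows(
  targets=[0,0,8,0,0,0,16,0,0,0,24,0,0,0,32,0,0,0,39,0,0,0,45,0,0,0,50,0,0,0,54,0],
)

```text
clock: 9.82
ee_pos: [572.5, 31.1, 152.7]
tool_rot: [2.466, 1.946, 0.0]
wrist_force: [0.2, 0.2, -7.1]
opening: 13.5
finger_force: 60.0
```

Request:
play_rows(
  targets=[0,0,3,0,0,0,5,0,0,0,6,0,0,0,6,0],
)

```text
clock: 10.15
ee_pos: [572.4, 31.2, 158.1]
tool_rot: [-2.466, -1.946, 0.0]
wrist_force: [1.2, -0.5, -7.0]
opening: 13.3
finger_force: 60.0
```

```bash
python3 - <<'E'
from h import *
save("side","s2")
s=env.state(); print(np.round(s["ee_pos"],1),np.round(s["wrist_force"],1),np.round(s["wrist_torque"],2),s["opening"],s["finger_force"])
for q in("tray","mat"):
  for cam in("scene","side"):
    if q=="tray" and cam=="scene": eyes.snapshot(cam)
    for r in finder.spot_in(cam,q)[:1]: b=r["bbox"]; print(cam,q,np.round(b),round(r["confidence"],2))
E
```

```text
[572.4  31.2 158. ] [ 0.2  0.5 -6.1] [-0.06 -0.03 -0.04] 13.492337742385216 59.99971367418766
scene tray [151. 118. 279. 224.] 0.88
side tray [198. 305. 344. 436.] 0.75
scene mat [448. 228. 581. 340.] 0.78
side mat [216. 172. 293. 216.] 0.8
```

View pics/s2.png

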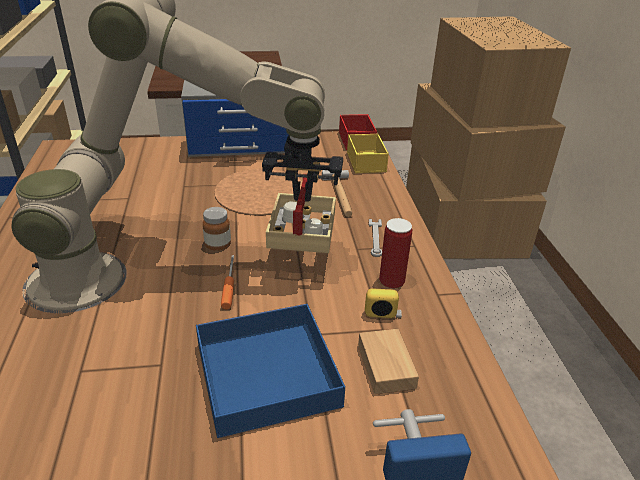

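The sieve hangs level at (300,220) with its contents in place. I'll carry it smoothly to the tray, turning about 24° to line up with it.

Request:
play_rows(
  targets=[-0.6,-2,0,0.1,-1.7,-6,0,0.4,-3.4,-12,0,0.7,-5.6,-20,0,1.2,-8.4,-30,0,1.8,-11.8,-42,0,2.6,-15.7,-56,0,3.4,-19.6,-70,0,4.3],
)

```text
clock: 11.12
ee_pos: [552.4, -40.1, 158.2]
tool_rot: [2.39, 2.038, -0.0]
wrist_force: [0.6, -0.1, -5.8]
opening: 13.6
finger_force: 60.0
```

Request:
play_rows(
  targets=[-3.9,-14,0,0.9,-7.8,-28,0,1.7,-11.8,-42,0,2.6,-15.7,-56,0,3.4,-19.6,-70,0,4.3,-23.5,-84,0,5.1,-27.4,-98,0,6,-31.4,-112,0,6.8],
)

```text
clock: 11.78
ee_pos: [520.8, -152.2, 158.2]
tool_rot: [2.265, 2.176, -0.0]
wrist_force: [-0.3, 0.9, -7.3]
opening: 13.4
finger_force: 60.0
```

Request:
play_rows(
  targets=[-3.9,-14,0,0.9,-7.8,-28,0,1.7,-11.8,-42,0,2.6,-15.7,-56,0,3.4,-19.6,-70,0,4.3,-23.5,-84,0,5.1,-27.4,-98,0,6,-31.4,-112,0,6.8],
)

```text
clock: 12.45
ee_pos: [489.3, -264.2, 158.2]
tool_rot: [2.132, 2.307, -0.0]
wrist_force: [0.3, 0.2, -6.8]
opening: 13.8
finger_force: 60.0
```

Request:
play_rows(
  targets=[-3.9,-14,0,0.9,-7.8,-28,0,1.7,-11.8,-42,0,2.6,-15.7,-56,0,3.4,-19,-68,0,4.1,-21.8,-78,0,4.8,-24.1,-86,0,5.2,-25.8,-92,0,5.6],
)

```text
clock: 13.12
ee_pos: [463.5, -355.9, 158.1]
tool_rot: [2.018, 2.407, -0.0]
wrist_force: [-0.5, -0.1, -6.5]
opening: 13.5
finger_force: 60.0
```

Request:
play_rows(
  targets=[-1.1,-4,-1,0,-2,-7,-3,0,-2,-7,-6,0,-2,-7,-9,0,-2,-7,-12,0,-2,-7,-14,0,-2,-7,-15,0,-2,-7,-15,0],
)

```text
clock: 13.78
ee_pos: [462.3, -361.6, 142.8]
tool_rot: [-2.017, -2.408, -0.0]
wrist_force: [0.0, -0.5, -7.0]
opening: 13.2
finger_force: 60.0
```

```bash
python3 - <<'E'
from h import *
T=tool(); print(T.round(2).tolist())
a=save("scene","sc3"); b=save("side","s3")
for cam in("scene","side"):
    for q in("nut0","cap0"): print(cam,q,[(at(cam,*r["centre"],90)[:2],round(r["confidence"],2)) for r in finder.spot_point(cam,q)[:5]])
i=cv2.resize(a[80:260,120:320],(440,396),interpolation=2); j=cv2.resize(b[270:450,180:360],(360,396)[:1]+(396,),interpolation=2)
cv2.imwrite("pics/crop3.png",np.hstack([i,j])[...,::-1])
E
```

```text
[[-0.18, 0.98, -0.0, 462.26], [0.98, 0.18, 0.0, -361.57], [0.0, -0.0, -1.0, 142.85], [0.0, 0.0, 0.0, 1.0]]
scene nut0 [(array([ 456.5, -361.5]), 0.62), (array([ 405.6, -400.6]), 0.59), (array([ 448.5, -281.3]), 0.45)]
scene cap0 [(array([ 506.2, -378.1]), 0.8), (array([ 433.7, -325. ]), 0.55)]
side nut0 [(array([ 460. , -360.2]), 0.66), (array([ 509.6, -322. ]), 0.53), (array([ 409. , -411.1]), 0.47), (array([ 445.6, -297.5]), 0.41)]
side cap0 [(array([ 421.8, -339.1]), 0.85), (array([ 496.5, -405.3]), 0.59)]
```

View pics/crop3.png

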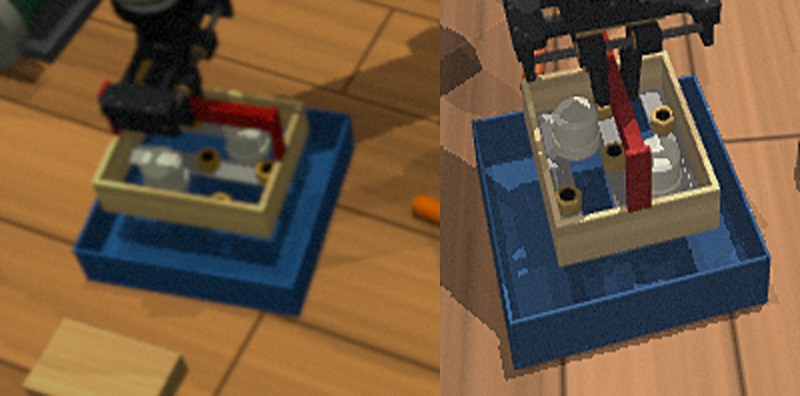

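All four nuts and both caps are still in the sieve, level and centred over the tray. Now I'll shake along sieve x (0.98, 0.18).

Request:
play_rows(
  targets=[29,5,0,0,0,0,0,0,-29,-5,0,0,0,0,0,0,29,5,0,0,0,0,0,0,-29,-5,0,0,0,0,0,0],
)

```text
clock: 14.75
ee_pos: [454.1, -362.1, 140.9]
tool_rot: [-2.018, -2.394, 0.003]
wrist_force: [-1.2, -0.6, -5.1]
opening: 13.3
finger_force: 60.0
```

Request:
play_rows(
  targets=[29,5,0,0,0,0,0,0,-29,-5,0,0,0,0,0,0,29,5,0,0,0,0,0,0,-29,-5,0,0,0,0,0,0],
)

```text
clock: 15.42
ee_pos: [454.1, -362.2, 140.9]
tool_rot: [-2.018, -2.394, 0.003]
wrist_force: [-1.5, -2.5, -9.3]
opening: 13.3
finger_force: 60.0
```

Request:
play_rows(
  targets=[29,5,0,0,0,0,0,0,-29,-5,0,0,0,0,0,0,0,0,0,0,0,0,0,0,0,0,0,0],
)

```text
clock: 16.0
ee_pos: [462.3, -362.0, 143.4]
tool_rot: [2.017, 2.408, -0.0]
wrist_force: [0.3, -0.3, -5.7]
opening: 13.5
finger_force: 60.0
```

```bash
cat > look.py <<'E'
from h import *
import sys
T=tool(); print(T.round(2).tolist())
a=save("scene","sc"+sys.argv[1]); b=save("side","s"+sys.argv[1])
for cam in("scene","side"):
    for q in("nut0","cap0"): print(cam,q,[(np.round(r["centre"]),at(cam,*r["centre"],4)[:2],round(r["confidence"],2)) for r in finder.spot_point(cam,q)[:6]])
i=cv2.resize(a[80:260,120:320],(440,396),interpolation=2); j=cv2.resize(b[270:450,180:360],(360,396)[:1]+(396,),interpolation=2)
cv2.imwrite(f"pics/crop{sys.argv[1]}.png",np.hstack([i,j])[...,::-1])
E
python3 look.py 4
```

```text
[[-0.18, 0.98, 0.0, 462.28], [0.98, 0.18, -0.0, -361.95], [-0.0, 0.0, -1.0, 143.42], [0.0, 0.0, 0.0, 1.0]]
scene nut0 [(array([285., 225.]), array([ 732.9, -203.9]), 0.58), (array([162., 253.]), array([ 388.5, -302.7]), 0.53)]
scene cap0 [(array([157., 202.]), array([ 424.1, -437.1]), 0.81), (array([153., 230.]), array([ 386.1, -373.7]), 0.71)]
side nut0 [(array([377., 223.]), array([ 367.2, -364.9]), 0.65), (array([400., 217.]), array([ 355.6, -422.7]), 0.43)]
side cap0 [(array([338., 258.]), array([ 442.2, -259.7]), 0.87), (array([360., 276.]), array([ 477. , -327.4]), 0.8)]
```

View pics/crop4.png

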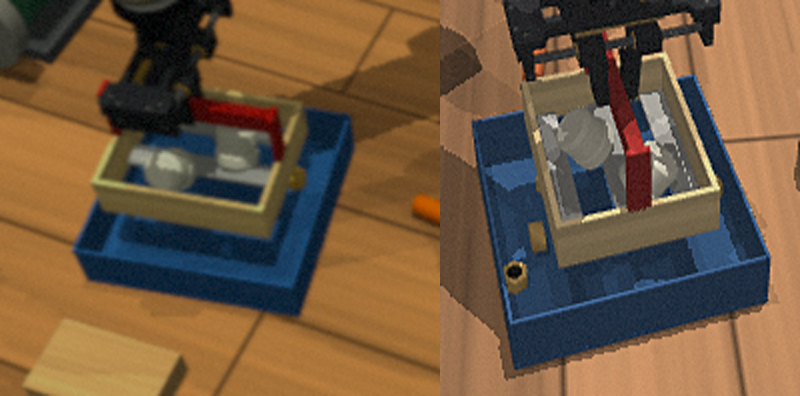

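No nuts are visible in the sieve, and two can be seen in the tray at side pixels (223,377) and (217,400). Both caps are inside, leaning. I'll check for hidden nuts with the wrist camera's detector.

```bash
python3 - <<'E'
from h import *
T=tool(); save("wrist","w5"); Ti=np.linalg.inv(T)
for q in("nut0","cap0"):
    for r in finder.spot_point("wrist",q)[:6]:
        c=r["centre"]; print(q,np.round(c),round(r["confidence"],2),"floor-level in tool axes",(Ti@[*watw(T,*c,89),1])[:2].round(0),"tray-level",watw(T,*c,5)[:2])
im=cv2.imread("pics/w5.png"); h=cv2.cvtColor(im,cv2.COLOR_BGR2HSV)
m=cv2.inRange(h,(12,130,60),(24,255,230)); n,l,s,ce=cv2.connectedComponentsWithStats(m)
print([(s[k].tolist(),ce[k].round().tolist(),im[l==k].mean(0).round().tolist()) for k in range(1,n) if s[k,4]>40])
E
```

```text
nut0 [127. 241.] 0.82 floor-level in tool axes [ 75. -46.] tray-level [ 386.9 -298.4]
nut0 [198. 296.] 0.55 floor-level in tool axes [ 31. -13.] tray-level [ 442.  -349.7]
cap0 [198. 295.] 0.74 floor-level in tool axes [ 32. -14.] tray-level [ 440.7 -349.5]
cap0 [284. 332.] 0.65 floor-level in tool axes [-29.  11.] tray-level [ 488.3 -424.8]
[([0, 0, 173, 349, 13536], [82.0, 155.0], [90.0, 135.0, 186.0]), ([180, 0, 77, 37, 1350], [213.0, 15.0], [100.0, 149.0, 205.0]), ([255, 0, 17, 31, 207], [262.0, 14.0], [99.0, 148.0, 203.0]), ([274, 0, 12, 37, 120], [280.0, 20.0], [102.0, 152.0, 208.0]), ([476, 0, 20, 25, 194], [487.0, 10.0], [94.0, 140.0, 194.0]), ([618, 58, 22, 52, 666], [631.0, 85.0], [86.0, 128.0, 179.0]), ([510, 117, 130, 73, 1190], [590.0, 141.0], [94.0, 139.0, 194.0]), ([95, 157, 15, 17, 71], [102.0, 165.0], [70.0, 104.0, 144.0]), ([504, 180, 51, 146, 672], [528.0, 251.0], [85.0, 127.0, 176.0]), ([142, 269, 8, 17, 50], [146.0, 278.0], [105.0, 157.0, 216.0]), ([64, 333, 8, 16, 45], [66.0, 343.0], [91.0, 136.0, 187.0]), ([247, 334, 14, 41, 233], [252.0, 352.0], [49.0, 84.0, 104.0]), ([373, 335, 15, 71, 413], [382.0, 374.0], [50.0, 86.0, 106.0]), ([246, 377, 13, 29, 213], [251.0, 392.0], [50.0, 87.0, 107.0]), ([81, 389, 475, 49, 5841], [311.0, 425.0], [67.0, 106.0, 139.0]), ([65, 401, 8, 36, 157], [69.0, 419.0], [92.0, 138.0, 190.0]), ([545, 416, 28, 22, 269], [558.0, 430.0], [100.0, 150.0, 206.0])]
```

Three nuts can be placed in the tray: the wrist and scene views agree on (387,-300), and the side view gives two more. I'll shake once more for the fourth, then rise and move off smoothly to look at the tray.

Request:
play_rows(
  targets=[29,5,0,0,0,0,0,0,-29,-5,0,0,0,0,0,0,29,5,0,0,0,0,0,0,-29,-5,0,0,0,0,0,0],
)

```text
clock: 17.12
ee_pos: [454.1, -362.0, 140.5]
tool_rot: [-2.018, -2.394, 0.002]
wrist_force: [-1.4, -1.2, -5.7]
opening: 13.5
finger_force: 60.0
```

Request:
play_rows(
  targets=[0,0,0,0,0,0,2,0,0,0,6,0,0,0,12,0,0,3,19,0,0,8,26,0,1,15,33,0,1,24,39,0],
)

```text
clock: 17.78
ee_pos: [463.4, -337.3, 183.3]
tool_rot: [2.018, 2.407, -0.0]
wrist_force: [0.0, 0.3, -5.1]
opening: 13.6
finger_force: 60.0
```

Request:
play_rows(
  targets=[0,11,5,0,1,24,9,0,1,38,12,0,2,52,14,0,2,66,14,0,2,80,14,0,3,94,14,0,3,108,14,0],
)

```text
clock: 18.45
ee_pos: [466.2, -228.3, 195.9]
tool_rot: [-2.018, -2.408, -0.0]
wrist_force: [0.4, 0.2, -5.0]
opening: 13.4
finger_force: 60.0
```

Request:
play_rows(
  targets=[0,14,0,0,1,28,0,0,1,41,0,0,2,53,0,0,2,63,0,0,2,71,0,0,2,77,0,0,2,80,0,0],
)

```text
clock: 19.12
ee_pos: [468.2, -149.1, 196.1]
tool_rot: [-2.018, -2.408, 0.0]
wrist_force: [0.7, 0.1, -5.7]
opening: 13.4
finger_force: 60.0
```

```bash
python3 look.py 6; python3 -c "
from h import *
print(env.state()['wrist_force'],env.state()['clock'])"
```

```text
[[-0.18, 0.98, -0.0, 468.24], [0.98, 0.18, 0.0, -149.12], [0.0, -0.0, -1.0, 196.14], [0.0, 0.0, 0.0, 1.0]]
scene nut0 [(array([141., 222.]), array([ 354.3, -412.8]), 0.58), (array([146., 232.]), array([ 362.1, -379.6]), 0.49)]
scene cap0 [(array([201., 412.]), array([355.8, 123. ]), 0.74), (array([169., 278.]), array([ 385.8, -230.6]), 0.72), (array([169., 310.]), array([ 357.6, -153.2]), 0.53)]
side nut0 [(array([358., 318.]), array([ 566.9, -331.7]), 0.67), (array([377., 225.]), array([ 371.4, -364.6]), 0.57), (array([348., 231.]), array([ 382.9, -285.3]), 0.42)]
side cap0 [(array([360., 318.]), array([ 566. , -338.5]), 0.74), (array([268., 270.]), array([486.2,  -8.4]), 0.7), (array([253., 255.]), array([448.7,  60.3]), 0.58)]
[-0.13405181 -0.96760771 -5.39039292] 19.4167
```

```bash
python3 - <<'E'
from h import *
for cam,(x0,y0,x1,y1) in dict(scene=(155,118,282,222),side=(197,310,343,440)).items():
    im=cv2.imread(f"pics/{'sc6' if cam=='scene' else 's6'}.png"); b,g,r=[im[...,k].astype(int) for k in range(3)]
    m=((r>b+25)).astype(np.uint8); t=np.zeros_like(m); t[y0:y1,x0:x1]=1
    n,l,s,ce=cv2.connectedComponentsWithStats(m*t)
    print(cam,[(s[k,4],ce[k].round().tolist(),at(cam,ce[k][1],ce[k][0],7)[:2].tolist()) for k in range(1,n) if 12<s[k,4]<400])
E
```

```text
scene [(np.int32(51), [272.0, 124.0], [252.9, -311.1]), (np.int32(77), [221.0, 139.0], [351.3, -417.8]), (np.int32(63), [231.0, 148.0], [369.9, -378.6]), (np.int32(17), [280.0, 158.0], [354.0, -241.4]), (np.int32(41), [275.0, 167.0], [386.7, -239.2])]
side [(np.int32(129), [233.0, 352.0], [388.6, -298.4]), (np.int32(109), [315.0, 355.0], [560.9, -326.9]), (np.int32(99), [228.0, 377.0], [377.3, -368.4]), (np.int32(112), [218.0, 396.0], [356.6, -414.8])]
```

The side view shows exactly four brass blobs in the tray, and both caps are in the sieve. Carry it to the mat at (481,400).

Request:
play_rows(
  targets=[0,3,0,0,0,9,0,0,0,18,0,0,1,30,0,0,1,44,0,0,1,60,0,0,2,77,0,0,2,95,0,0],
)

```text
clock: 20.08
ee_pos: [470.2, -53.1, 196.2]
tool_rot: [2.018, 2.408, 0.0]
wrist_force: [0.6, 0.5, -5.4]
opening: 13.5
finger_force: 60.0
```

Request:
play_rows(
  targets=[0,18,0,0,1,36,0,0,1,54,0,0,2,72,0,0,2,90,0,0,3,108,0,0,3,126,0,0,4,144,0,0],
)

```text
clock: 20.75
ee_pos: [473.6, 91.2, 196.2]
tool_rot: [-2.017, -2.408, -0.0]
wrist_force: [0.3, 0.1, -6.1]
opening: 13.4
finger_force: 60.0
```

Request:
play_rows(
  targets=[0,18,0,0,1,36,0,0,1,54,0,0,2,72,0,0,2,90,0,0,3,108,0,0,3,126,0,0,4,144,0,0],
)

```text
clock: 21.42
ee_pos: [477.3, 235.1, 196.1]
tool_rot: [-2.017, -2.408, 0.0]
wrist_force: [0.3, 0.2, -5.6]
opening: 13.5
finger_force: 60.0
```

Request:
play_rows(
  targets=[0,18,0,0,1,36,0,0,1,54,0,0,2,72,0,0,2,88,0,0,2,103,0,0,2,117,0,0,3,129,0,0],
)

```text
clock: 22.08
ee_pos: [479.9, 364.1, 196.0]
tool_rot: [-2.016, -2.409, 0.001]
wrist_force: [-0.4, -0.8, -5.2]
opening: 13.8
finger_force: 60.0
```

Request:
play_rows(
  targets=[0,10,-2,0,0,19,-6,0,0,26,-12,0,0,31,-20,0,0,35,-30,0,0,37,-40,0,0,37,-50,0,0,37,-60,0],
)

```text
clock: 22.75
ee_pos: [481.1, 398.8, 134.7]
tool_rot: [-2.018, -2.407, 0.001]
wrist_force: [-0.5, -0.6, -6.1]
opening: 13.6
finger_force: 60.0
```

Request:
play_rows(
  targets=[0,0,-10,0,0,0,-19,0,0,0,-27,0,0,0,-34,0,0,0,-40,0,0,0,-45,0,0,0,-48,0,0,0,-50,0],
)

```text
clock: 23.42
ee_pos: [481.2, 399.2, 85.8]
tool_rot: [2.018, 2.408, -0.0]
wrist_force: [0.2, -0.5, -6.1]
opening: 13.4
finger_force: 60.0
```

```bash
python3 - <<'E'
from h import *
T=tool(); print(T[:3,3].round(1), env.state()["wrist_force"].round(1) if hasattr(env.state()["wrist_force"],'round') else env.state()["wrist_force"])
a=save("scene","sc7"); 
for q,z in(("mat",0),("sieve",20),("cap0",30)): print("scene",q,[(at("scene",*r["centre"],z)[:2],round(r["confidence"],2)) for r in finder.spot_point("scene",q)[:2]])
b=save("side","s7")
for q,z in(("mat",0),("sieve",20),("cap0",30)): print("side",q,[(at("side",*r["centre"],z)[:2],round(r["confidence"],2)) for r in finder.spot_point("side",q)[:2]])
i=cv2.resize(a[190:350,420:620],(440,352),interpolation=2); j=cv2.resize(b[110:270,180:340],(352,352),interpolation=2)
cv2.imwrite("pics/crop7.png",np.hstack([i,j])[...,::-1])
E
```

```text
[481.2 399.2  85.8] [ 0.2 -0.5 -6.1]
scene mat [(array([486.9, 410.4]), 0.58)]
scene sieve [(array([473.9, 400.6]), 0.7), (array([ 735.5, -194.4]), 0.52)]
scene cap0 [(array([376.1, 132.3]), 0.59), (array([494.5, 377.2]), 0.58)]
side mat [(array([479.5, 377.4]), 0.7)]
side sieve [(array([489.1, 395.3]), 0.68)]
side cap0 [(array([465.8, 414.3]), 0.65), (array([487.5, 358.2]), 0.41)]
```

View pics/crop7.png

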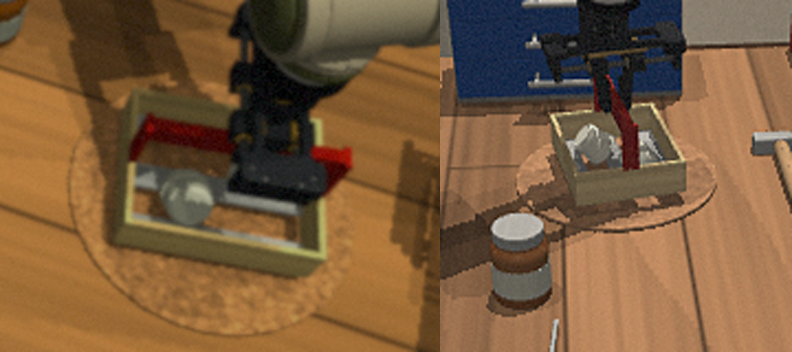

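The sieve hovers over the mat, centred, with the caps inside. Lower it gently to contact.

Request:
play_rows(
  targets=[0,0,-3,0,0,0,-6,0,0,0,-9,0,0,0,-12,0,0,0,-14,0,0,0,-15.5,0,0,0,-16.5,0,0,0,-16.5,0],
)

```text
clock: 24.48
ee_pos: [481.5, 399.0, 70.2]
tool_rot: [2.018, 2.407, 0.001]
wrist_force: [-0.1, -3.4, 1.4]
opening: 13.2
finger_force: 60.0
```

Request:
play_rows(
  targets=[0,0,-0.5,0,0,0,-1,0,0,0,-1.5,0,0,0,-1.5,0,0,0,-1.5,0],
)

```text
clock: 24.9
ee_pos: [481.8, 398.8, 69.8]
tool_rot: [2.017, 2.407, 0.001]
wrist_force: [-3.3, -8.1, 10.0]
opening: 13.2
finger_force: 60.0
```

Contact is made (wrist +10 N). Release, then withdraw straight up.

Request:
play_rows(
  targets=[0,0,1,0,0,0,1,0,0,0,1,0],
)

```text
clock: 25.15
ee_pos: [481.8, 399.0, 69.9]
tool_rot: [2.017, 2.407, 0.001]
wrist_force: [-1.4, -6.1, 5.3]
opening: 13.3
finger_force: 60.0
```

Request:
play_rows(
  targets=[0,0,0,0,0,0,0,0,0,0,0,0,0,0,0,0,0,0,0,0,0,0,0,0,0,0,0,0,0,0,0,0],
  claw=0.6,
)

```text
clock: 25.82
ee_pos: [481.2, 399.2, 69.1]
tool_rot: [-2.018, -2.408, -0.0]
wrist_force: [0.3, -0.3, -0.4]
opening: 53.0
finger_force: 0.0
```

Request:
play_rows(
  targets=[0,0,5,0,0,0,15,0,0,0,30,0,0,0,50,0,0,0,70,0,0,0,95,0,0,0,120,0,0,0,140,0],
)

```text
clock: 26.48
ee_pos: [481.4, 399.3, 212.3]
tool_rot: [2.017, 2.407, 0.004]
wrist_force: [0.4, 0.4, 0.1]
opening: 52.8
finger_force: 0.0
```

Request:
play_rows(
  targets=[0,0,0,0,0,0,0,0,0,0,0,0,0,0,0,0,0,0,0,0,0,0,0,0],
)

```text
clock: 26.98
ee_pos: [481.0, 399.1, 208.3]
tool_rot: [-2.018, -2.407, 0.002]
wrist_force: [-0.0, -1.8, -0.0]
opening: 53.0
finger_force: 0.0
```

```bash
python3 - <<'E'
from h import *
s=env.state(); print(s["clock"],s["ee_pos"],s["wrist_force"],s["opening"])
for cam in("scene","side"):
    save(cam,cam+"9")
    for q,z in(("sieve_bar",106),("sieve",6),("cap0",30)): print(cam,q,[(at(cam,*r["centre"],z)[:2],round(r["confidence"],2)) for r in finder.spot_point(cam,q)[:3]])
T=tool(); save("wrist","w9")
for q,z in(("sieve_bar",106),("cap0",30),("mat",0)): print("wrist",q,[(watw(T,*r["centre"],z)[:2],round(r["confidence"],2)) for r in finder.spot_point("wrist",q)[:3]])
E
```

```text
26.9833 [481.00816219 399.07850146 208.30124764] [-0.04824579 -1.80442794 -0.02358005] 53.04227963749189
scene sieve_bar [(array([524.9, 423.1]), 0.74), (array([481. , 401.3]), 0.61)]
scene sieve [(array([480.6, 404.1]), 0.7), (array([496.8, 397.8]), 0.44)]
scene cap0 [(array([499.2, 380.8]), 0.69), (array([477.5, 443.2]), 0.65)]
side sieve_bar [(array([485.2, 408.2]), 0.81), (array([365.8, -32. ]), 0.59)]
side sieve [(array([484.5, 410.9]), 0.93)]
side cap0 [(array([467.6, 389.6]), 0.77)]
wrist sieve_bar [(array([481.4, 400.4]), 0.66)]
wrist cap0 [(array([464.4, 435.3]), 0.93), (array([497.3, 376.8]), 0.87)]
wrist mat [(array([481.2, 403.1]), 0.6)]
```

The sieve is at (481,400), the mat at (481,403), both caps are inside and the gripper is clear. Handing in.

```bash
python3 -c "
from bench import env
print(env.hand_in())"
```

```text
the job is handed in; nothing more can be done
None
```

I've handed the job in: by the last camera checks all four nuts are in the tray and the sieve stands on the cork mat with both caps inside; the hand-in call gave no verdict.

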